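# Tuck a flashing strip under a lapped slate and hold it down

## Robot

A 6-joint arm with a two-finger parallel gripper is mounted at the origin on a cart in front of the work surface, level with it; the furniture and walls round the work are solid. World frame = base frame: x ahead of the robot, y to its left, z up, the work surface at z = 0. Lengths are in m, angles in rad, forces in N, time in s.
With the tool pointing down it reaches from about 0.275 to 0.85 m from the base axis. Payload 5.2 kg.
Tool frame: the origin (TCP) lies at the very end of the fingers, on their centre line; the grasp point (between the pads) lies ctrl.grip_point_offset behind it (ctrl.grip_point_offset is the distance from the TCP to the grasp point, in m); z points along the fingers, y is the direction in which the jaws open and shut (so a half turn about z gives the same grasp; the last joint's range is limited). The gripper opens to 85 mm and grips with 20 to 120 N. Pads are 22 mm wide; open, the fingers measure 114 mm over their backs; the gripper's body (76 mm by 85 mm) begins 54 mm behind the grasp point. The pads swing forward as they close: fully open they stand 13 mm farther back than shut.
Start: joints at [-1.487, 0.259, 1.535, -0, 1.348, -0.203], TCP at [0.156, -0.528, 0.231] pointing down, gripper open.
Joint ranges: [-3.14, 3.14], [-0.91, 2.08], [0.19, 2.58], [-1.22, 4.36], [0.22, 2.71], [-3.12, 3.12]. Speed limits (rad/s): [2.57, 2.57, 3.14, 3.14, 3.14, 3.14].

## Interface

Orientations are given as a rotation vector (axis times angle).
In Python, from cell import status, imaging, order, ctrl gives the robot as it stands.
- The arm moves only by the tool servo_tool, never from a script. Its argument "targets" is a list of rows, each a list of 3 entries, a list of its own where there are three numbers: the shift along the world's x, y, z in m, then the turn, a rotation vector about the world's x, y, z in rad, then the finger opening in m, from 0 to 0.0854. A call has 1 to 8 rows; each row shifts and turns the pose as measured when the row begins; what a row does not reach is not made up. A row lasts 1/10 s, in which the tool goes at most 50 mm and 8.59 degrees, less where a joint would pass 70% of its speed; a pose out of reach is approached as far as the arm can. A call with a gripper value outside its range is refused whole. The fingers move at their own pace and stop on an object; "newtons" is the grip in N (left out, the last holds). Time passes only in rows, so rows that do not move let the fingers close. It gives the time, the measured TCP pose, the force and the opening at its end, in the units of the state.
- status.get_state(): the state, without advancing time (a new reading comes with each control period).
- imaging.grab_frame(name): name is "side" or "top"; returns a dict with "color" (480x640x3 uint8, red, green, blue), "fovy" (degrees; the focal length in pixels is half the picture's height over the tangent of half this angle, whatever the lens; pixels are square), "cx", "cy" (the principal point, pixels), "rvec" (rotation vector, rad) and "tvec" (3), from world to camera coordinates, as OpenCV has them. Camera axes: x right, y down, z forward; pixel columns grow to the right and rows downward; lengths in m; the calibration is good to about 2 mm. A picture is of the moment at which its call begins. There is no depth.
- order.sign_off(): hands the job in, once; it reports no verdict.
The state is a dict: "t": time; "joint_positions": joint angles; "qvel": joint speeds; "tau": joint torques, N m; "eef_pos": TCP position; "ee_rot": TCP orientation; "wrist_force": force on the tool from outside, world axes, zero at the start; "ft_torque": the same for the moment, N m; "gripper_width": opening from 0.0 (shut) to 1.0 (fully open).
Only numpy, scipy, OpenCV 4.12 (cv2) and the standard library are available. Lean on these libraries where they do the work, as an engineer would, in place of code of your own. Each camera call takes 0.05 s, during which the arm holds its last target. There are 200 camera calls.

## Task

Take the copper flashing strip by its standing rib, lay it on the roof sample board and slide its front edge under the lapped slate, square and centred, until you feel it come up against the hidden stop; do not lift the slate. Finish still gripping the rib, with the strip up against the stop and pressed firmly flat on the board: do not let go. Leave the dye bottle, the pen and the cup where they are.

Things in the scene. Friction and masses are not known exactly. Their poses are not given: they have to be found in the camera images.
- roof_model: roof sample board, fixed on the table. Origin on the table, deck top 18 mm above it; x axis = push-in direction (from the open front half nearer the robot to under the slate), z up. Plywood deck 190 mm wide (y), from x = -150 to +130 mm; dark slate covers x = 0 to 118 mm; symmetric about y = 0
- deck: the plywood deck, 18 mm thick, same origin and axes as roof_model, with two battens 8 mm high that carry the slate, at y = +-81 mm (inner faces +-75 mm), x = 10 to 128 mm
- slate (a joint): lift of the slate: a dark grey rigid slate of three tabs, 118 x 172 x 6 mm, 80 g, hinged freely along its far edge; 0 = lying on its battens, positive = front edge raised (rad, 0.05 is 6 mm at the front edge)
- slate_edge (a point): middle of the slate's front lower edge; at rest 8 mm above the deck, which is the height of the slot under the slate (150 mm wide between battens)
- stop: hidden stop under the slate: wooden bar 120 mm wide (y), 14 mm deep, 6.5 mm high, on the deck, parallel to the slate's edge, 30 to 55 mm behind it, held by friction (80 N). Origin: middle of the lower edge of its front face, which the strip's front edge must meet
- strip: copper flashing strip, loose, about 120 g: flange 120 x 120 x 4 mm with a standing rib 50 mm long (x), 12 mm thick (y), top 42 mm above the flange's underside, from 55 to 5 mm behind the flange's centre. Origin: centre of the flange's underside, on the table at the start; x axis along the rib to the plain front edge that is tucked in, z up
- rib_grip (a point): point in the rib at which to grip, fingers closing across its 12 mm: 30 mm behind the strip's centre (90 mm behind its front edge), 28 mm above the flange's underside
- strip_edge (a point): middle of the strip's front lower edge, 60 mm in front of its centre
- bottle: bystander: brown dye bottle with white cap, 28 mm wide, 65 mm high, origin at its foot
- pen: bystander: blue pen lying on the table, 145 mm long
- cup: bystander: plastic cup with blue dye, 73 mm wide, 88 mm high, origin at its foot

How it is judged:
On the way, in this order (a step that is already met when the one before it is completed fails the run):
1. the strip's front edge is at least 10 mm in under the slate, near its middle, held by the fingers (x of strip_edge in the frame of slate_edge above 0.01 m and y of strip_edge in the frame of roof_model between -0.03 and 0.03 m and z of strip_edge in the frame of roof_model above 0.015 m and z of strip_edge in the frame of slate_edge below -0.001 m and contact force between the fingers and strip above 1 N), for 0.05 s.
2. the strip touches the hidden stop with over 1 N (contact force between strip and stop above 1 N), for 0.01 s.
At the end, for the whole second after the job is handed in: Fingers grip the strip (> 2 N) and press it on the deck (> 3.5 N); its front edge is within 3 mm of the stop, 12 mm of the centre line and 2 mm of the deck; strip flat (0.03 rad), square (0.06 rad) and at rest; slate down (< 0.015 rad) (contact force between the fingers and strip above 2 N and contact force between strip and deck above 3.5 N and x of strip_edge in the frame of stop above -0.003 m and y of strip_edge in the frame of roof_model between -0.012 and 0.012 m and z of strip_edge in the frame of roof_model below 0.02 m and angle between the x axis of strip and the x axis of roof_model, either way round below 0.06 rad and angle between strip's own z axis and vertical below 0.03 rad and value of joint slate below 0.015 rad and linear speed of strip below 0.01 m/s); the arm keeps its last pose, push and grip.
It fails at once if the slate is lifted by more than 0.05 rad (6 mm at its edge) (value of joint slate above 0.05 rad).
It fails at once if the stop is shoved out of place by more than 4 mm (distance of stop from where it was at the start of the episode above 0.004 m).
It fails at once if the bottle, pen or cup is moved by more than 20 mm (distance of any of bottle, pen, cup from where it was at the start of the episode above 0.02 m).
It also fails if it takes over 38 s, if anything falls off the work surface, if the arm or the gripper's body presses on something with over 40 N, if the wrist force passes 120 N, or if a joint passes its speed limit or range.

## Working session

There is one attempt and no reset: what is moved stays moved. The work goes in short steps, Python scripts to look and compute and a tool call to move; the robot and the scene stay as the last step left them, time stands still between calls to the robot, and variables do not carry over. Pictures are saved under pics/ and viewed, on a budget of 10 in all, crops included, one or two more only if the job needs it, and the job is handed in when it is done.

Besides the shell and the picture viewer there is one more tool, called after "Call:" as name(argument=value, ...) on one line, values as JSON. servo_tool: Moves the arm, as the interface text tells. Its arguments: {"type":"object","properties":{"targets":{"type":"array","items":{"type":"array"}},"newtons":{"type":"number"}},"required":["targets"]}

```bash
mkdir -p pics; ls; cat > h.py <<'E'
import numpy as np, cv2
from cell import status, imaging, order, ctrl
def grab(n,save=None):
    f=imaging.grab_frame(n)
    if save: cv2.imwrite('pics/'+save,f['color'][...,::-1])
    return f
def K(f):
    F=240/np.tan(np.radians(f['fovy'])/2); return np.array([[F,0,f['cx']],[0,F,f['cy']],[0,0,1.]])
def ray(f,px,z):
    px=np.atleast_2d(px).astype(float); R=cv2.Rodrigues(np.array(f['rvec'],float))[0]; t=np.array(f['tvec'],float)
    C=-R.T@t; d=(np.c_[px,np.ones(len(px))]@np.linalg.inv(K(f)).T)@R
    return C+d*((z-C[2])/d[:,2])[:,None]
def proj(f,P):
    return cv2.projectPoints(np.atleast_2d(P).astype(float),np.array(f['rvec'],float),np.array(f['tvec'],float),K(f),None)[0][:,0]
E
python3 - <<'E'
from h import *
s=status.get_state(); print(s, ctrl.grip_point_offset)
for n in('top','side'):
    f=grab(n,n+'0.png'); print({k:v for k,v in f.items() if k!='color'})
E
```

```text
pics
{'t': 0.0, 'joint_positions': array([-1.48678731e+00,  2.59346903e-01,  1.53609797e+00, -6.98980973e-06,
        1.34798030e+00, -2.02783814e-01]), 'qvel': array([ 0.00079856,  0.00082154, -0.00022996, -0.00084433, -0.00102953,
        0.00116117]), 'tau': array([-1.24802636e-04, -4.46031690e+01, -2.90576077e+01, -6.22082043e-04,
        1.19312340e-02,  2.01869796e-06]), 'eef_pos': array([ 0.15556609, -0.5269902 ,  0.23046661]), 'ee_rot': array([-3.10753714e+00, -4.48691770e-01, -1.60066978e-04]), 'wrist_force': array([-0.05992978,  0.00622652, -0.24987086]), 'ft_torque': array([ 0.06273408, -0.01363524, -0.06143549]), 'gripper_width': 0.9977910160391992} 0.0187
{'fovy': 54.39383324458359, 'cx': 309.18115757651213, 'cy': 243.85704313521217, 'rvec': array([ 2.14760818, -2.20495792,  0.08574212]), 'tvec': array([-0.03337319,  0.56905956,  1.00426414])}
{'fovy': 42.38975803077646, 'cx': 331.5987979558637, 'cy': 236.5612300053862, 'rvec': array([2.32241284, 0.00420522, 0.01199823]), 'tvec': array([-0.56430827, -0.02903699,  1.35906101])}
```

View pics/top0.png

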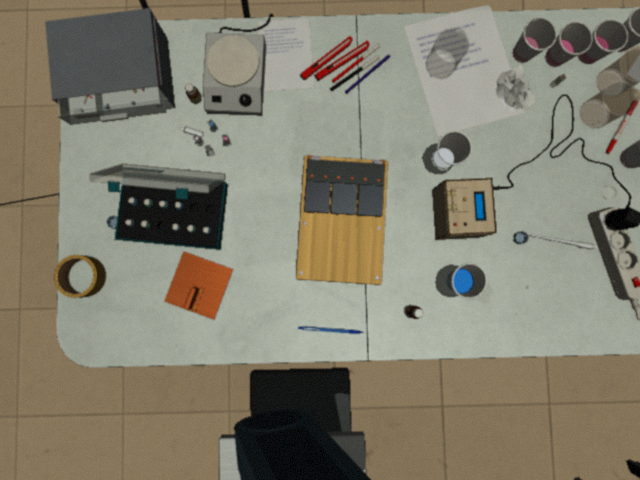

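View pics/side0.png

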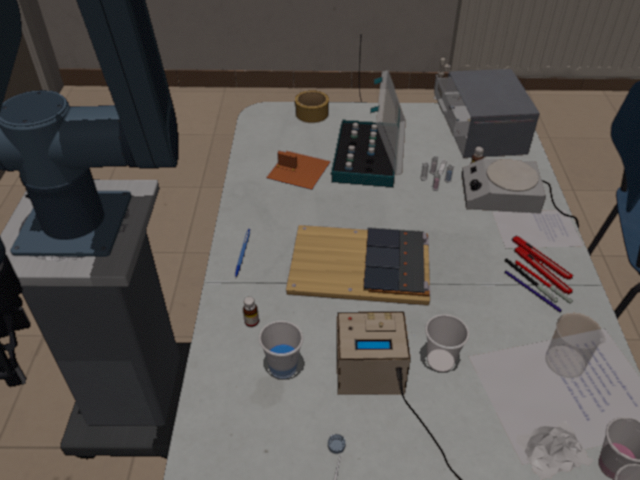

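The top view shows the orange strip at about (199,286), with its rib near (193,298) and its front edge facing up and right. The board spans about (297..388, 155..284) with the slate from row 160 to 215, the pen is at (330,329), the bottle at (414,312) and the cup at (462,281). In the side view the strip is at (299,168), the rib at (288,160) and the board at (360,263).

```bash
cat >> h.py <<'E'
def strip_quad(f,z,roi):
    h=cv2.cvtColor(f['color'],cv2.COLOR_RGB2HSV); m=cv2.inRange(h,(3,140,60),(14,255,255))
    k=np.zeros_like(m); x0,y0,x1,y1=roi; k[y0:y1,x0:x1]=m[y0:y1,x0:x1]
    c=max(cv2.findContours(k,0,1)[0],key=cv2.contourArea)[:,0]
    return c, ray(f,c,z)
def board(f,roi=(280,140,410,300)):
    h=cv2.cvtColor(f['color'],cv2.COLOR_RGB2HSV); m=cv2.inRange(h,(10,60,90),(28,220,255))
    d=cv2.inRange(h,(0,0,0),(180,255,95))
    k=np.zeros_like(m); x0,y0,x1,y1=roi; k[y0:y1,x0:x1]=m[y0:y1,x0:x1]
    c=max(cv2.findContours(k,0,1)[0],key=cv2.contourArea)[:,0]
    return c
E
python3 - <<'E'
from h import *
f=grab('top')
c,P=strip_quad(f,.004,(140,230,260,340))
r=cv2.minAreaRect((P[:,:2]*1000).astype(np.float32)); print('strip',r)
print(proj(f,np.c_[cv2.boxPoints(r)/1000,np.full(4,.004)]).round(1))
c=board(f); P=ray(f,c,.018); r=cv2.minAreaRect((P[:,:2]*1000).astype(np.float32)); print('board',r)
print(proj(f,np.c_[cv2.boxPoints(r)/1000,np.full(4,.018)]).round(1))
g=cv2.resize(f['color'][240:330,150:250],(600,540),interpolation=cv2.INTER_CUBIC)
b=cv2.resize(f['color'][145:295,285:400],(460,600),interpolation=cv2.INTER_CUBIC)
g=cv2.copyMakeBorder(g[:,:340] if 0 else cv2.resize(g,(340,306)),0,294,0,0,cv2.BORDER_CONSTANT)
cv2.imwrite('pics/c1.png',np.hstack([g,b])[...,::-1])
E
```

```text
strip ((484.5653991699219, 201.3284912109375), (117.19242095947266, 117.23678588867188), 68.52442932128906)
[[213.4 318.9]
 [232.1 269.1]
 [183.3 251.2]
 [164.3 300.6]]
board ((622.3377075195312, -122.34764099121094), (190.39505004882812, 279.6207580566406), 84.6676025390625)
[[381.3 284.7]
 [388.  159.9]
 [303.4 154.5]
 [294.7 278.9]]
```

View pics/c1.png

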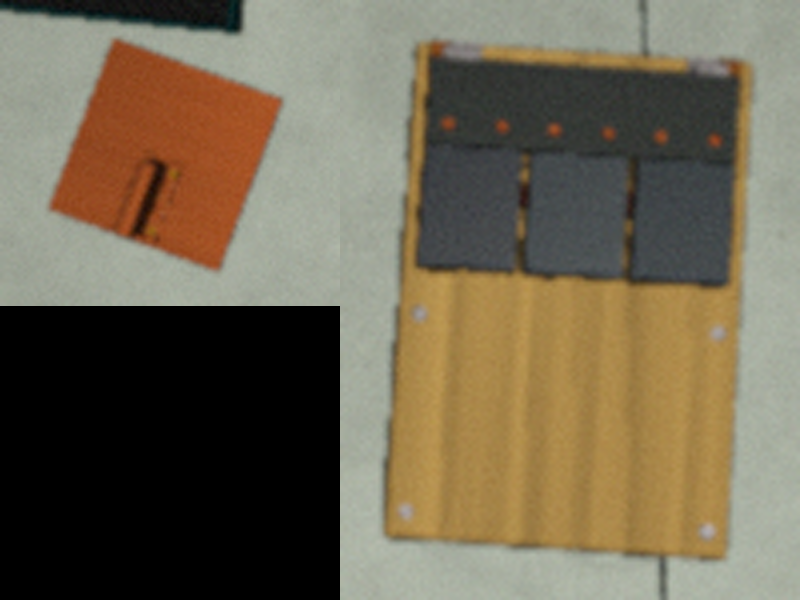

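```bash
cat >> h.py <<'E'
def rectfit(P):
    """centre, yaw of a rectangle from contour points (m): line fits of the four sides"""
    Q=(P[:,:2]*1000).astype(np.float32); r=cv2.minAreaRect(Q); B=cv2.boxPoints(r); L=[]
    for i in range(4):
        a,b=B[i],B[(i+1)%4]; u=(b-a)/np.linalg.norm(b-a); n=np.array([-u[1],u[0]]); s=(Q-a)@u; d=(Q-a)@n
        w=np.linalg.norm(b-a); k=(abs(d)<10)&(s>.12*w)&(s<.88*w)
        if k.sum()<5: L.append(None); continue
        v=cv2.fitLine(Q[k],cv2.DIST_HUBER,0,.01,.01)[:,0]; L.append(v)
    X=lambda p,q: p[2:]+p[:2]*(np.cross(q[2:]-p[2:],q[:2])/np.cross(p[:2],q[:2]))
    C=[X(L[i],L[(i+1)%4]) for i in range(4)]
    return np.mean(C,0),np.array(C),[round(float(np.degrees(np.arctan2(l[1],l[0])))%180,1) for l in L]
E
python3 -W ignore - <<'E'
from h import *
f=grab('top')
c,P=strip_quad(f,.004,(140,230,260,340)); print('strip',rectfit(P))
c=board(f); P=ray(f,c,.018); print('board',rectfit(P))
# pixels on wood below slate, front edge
print('crop pts -> z .026', ray(f,np.array([[285+421/4,145+268/4],[285+725/4,145+283/4]]),.026).round(4))
print('board corners', ray(f,np.array([[285+388/4,145+537/4],[285+725/4,145+555/4],[285+750/4,145+65/4],[285+418/4,145+45/4]]),.018).round(4))
print('stop', ray(f,np.array([[285+525/4,145+210/4],[285+632/4,145+213/4]]),.0245).round(4))
# rib pixel in crop, top z .042
print('rib', ray(f,np.array([[150+158/3.4,240+162/3.4],[150+137/3.4,240+235/3.4]]),.042).round(4))
E
```

```text
strip (array([484.48682, 201.3183 ], dtype=float32), array([[516.9064  , 126.368576],
       [559.0216  , 234.11446 ],
       [451.58945 , 275.69183 ],
       [410.42978 , 169.09834 ]], dtype=float32), [158.1, 68.7, 158.8, 68.9])Traceback (most recent call last):
  File "<stdin>", line 4, in <module>
  File "h.py", line 35, in rectfit
    C=[X(L[i],L[(i+1)%4]) for i in range(4)]
       ~^^^^^^^^^^^^^^^^^
  File "h.py", line 34, in <lambda>
    X=lambda p,q: p[2:]+p[:2]*(np.cross(q[2:]-p[2:],q[:2])/np.cross(p[:2],q[:2]))
                                        ~^^^^
TypeError: 'NoneType' object is not subscriptable
```

```bash
python3 -W ignore - <<'E'
from h import *
f=grab('top')
A=np.array
print('slate edge z .018+.008/.014', ray(f,A([[285+421/4,145+268/4],[285+725/4,145+283/4]]),.029).round(4))
B=ray(f,A([[285+388/4,145+537/4],[285+725/4,145+555/4],[285+750/4,145+65/4],[285+418/4,145+45/4]]),.018); print('board corners', B.round(4))
for i in range(4):
    d=B[(i+1)%4]-B[i]; print(np.degrees(np.arctan2(d[1],d[0])).round(1),np.linalg.norm(d).round(4))
# line fits on contour within straight sections
P=ray(f,board(f),.018); c0=B.mean(0)[:2]; d=(B[2]+B[3]-B[0]-B[1])[:2]; u=d/np.linalg.norm(d); n=A([-u[1],u[0]])
s=(P[:,:2]-c0)@u; t=(P[:,:2]-c0)@n
for nm,k in (('front',(s<-.13)&(abs(t)<.085)),('left',(t>.088)&(s<.0)&(s>-.13)),('right',(t<-.088)&(s<.0)&(s>-.13)),('leftall',(t>.088)&(abs(s)<.13)),('rightall',(t<-.088)&(abs(s)<.13))):
    v=cv2.fitLine((P[k,:2]*1000).astype(np.float32),cv2.DIST_HUBER,0,.01,.01)[:,0]; print(nm,k.sum(),v.round(3),np.degrees(np.arctan2(v[1],v[0])).round(2))
print('mid',c0)
print('stop', ray(f,A([[285+525/4,145+210/4],[285+632/4,145+213/4]]),.0245).round(4))
print('rib', ray(f,A([[150+158/3.4,240+162/3.4],[150+137/3.4,240+235/3.4]]),.042).round(4))
E
```

```text
slate edge z .018+.008/.014 [[ 0.6331 -0.2285  0.029 ]
 [ 0.6203 -0.3948  0.029 ]]
board corners [[ 0.4862 -0.2062  0.018 ]
 [ 0.4715 -0.3904  0.018 ]
 [ 0.7445 -0.4192  0.018 ]
 [ 0.761  -0.2338  0.018 ]]
-94.6 0.1847
-6.0 0.2745
84.9 0.1861
174.3 0.2762Traceback (most recent call last):
  File "<stdin>", line 12, in <module>
cv2.error: OpenCV(4.12.0) /io/opencv/modules/imgproc/src/linefit.cpp:50: error: (-215:Assertion failed) count > 0 in function 'fitLine2D_wods'
```

Call:
servo_tool(targets=[[[0.02, 0.045, 0], [0, 0, -0.13], 0.0854], [[0.02, 0.045, 0], [0, 0, -0.13], 0.0854], [[0.02, 0.045, 0], [0, 0, -0.13], 0.0854], [[0.02, 0.045, 0], [0, 0, -0.13], 0.0854], [[0.02, 0.045, 0], [0, 0, -0.1], 0.0854], [[0.02, 0.045, 0], [0, 0, 0], 0.0854], [[0.02, 0.045, 0], [0, 0, 0], 0.0854], [[0.02, 0.045, 0], [0, 0, 0], 0.0854]], newtons=60)

```text
t: 1.05
eef_pos: [0.3138, -0.1641, 0.2288]
ee_rot: [-3.087, 0.58, -0.003]
wrist_force: [1.3, -1.0, 1.0]
gripper_width: 1.006
```

```bash
cat > b.py <<'E'
from h import *
f=grab('top')
A=np.array
q=lambda *p: A([[285+(x-340)/4,145+y/4] for x,y in p])
S=ray(f,q((418,268),(728,284)),.029); print('slate edge z .029', S.round(4))
B=ray(f,q((388,537),(725,555),(750,65),(418,45)),.018); print('board corners', B.round(4))
P=ray(f,board(f),.018); c0=B.mean(0)[:2]; d=(B[2]+B[3]-B[0]-B[1])[:2]; u=d/np.linalg.norm(d); n=A([-u[1],u[0]])
s=(P[:,:2]-c0)@u; t=(P[:,:2]-c0)@n
for nm,k in (('front',(s<-.13)&(abs(t)<.085)),('left',(t>.088)&(s<.0)&(s>-.13)),('right',(t<-.088)&(s<.0)&(s>-.13)),('leftall',(t>.088)&(abs(s)<.13)),('rightall',(t<-.088)&(abs(s)<.13))):
    if k.sum()<5: continue
    v=cv2.fitLine((P[k,:2]*1000).astype(np.float32),cv2.DIST_HUBER,0,.01,.01)[:,0]; print(nm,k.sum(),v.round(3),np.degrees(np.arctan2(v[1],v[0])).round(2))
print('mid',c0,'yaw',np.degrees(np.arctan2(*u[::-1])))
print('stop', ray(f,q((525,210),(632,213)),.0245).round(4))
print('rib', ray(f,A([[150+158/3.4,240+162/3.4],[150+137/3.4,240+235/3.4]]),.042).round(4))
E
python3 b.py
```

```text
slate edge z .029 [[ 0.6382 -0.0399  0.029 ]
 [ 0.6247 -0.21    0.029 ]]
board corners [[ 0.4911 -0.0195  0.018 ]
 [ 0.4764 -0.2042  0.018 ]
 [ 0.7497 -0.2289  0.018 ]
 [ 0.7663 -0.043   0.018 ]]
front 77 [ 9.30000e-02  9.96000e-01  4.84168e+02 -1.11053e+02] 84.65
left 59 [ 9.96000e-01 -9.30000e-02  5.63237e+02 -2.26000e+01] -5.36
right 59 [ 9.95000e-01 -9.50000e-02  5.48374e+02 -2.09900e+02] -5.45
leftall 156 [ 9.9500e-01 -9.9000e-02  6.3401e+02 -2.9689e+01] -5.68
rightall 120 [ 9.96000e-01 -9.20000e-02  5.92871e+02 -2.13973e+02] -5.3
mid [ 0.62088622 -0.12389167] yaw -5.01438688790051
stop [[ 0.6697 -0.1     0.0245]
 [ 0.6664 -0.1591  0.0245]]
rib [[0.4785 0.196  0.042 ]
 [0.4331 0.2095 0.042 ]]
```

Call:
servo_tool(targets=[[[0.017, 0.045, 0], [0, 0, -0.04], 0.0854], [[0.017, 0.045, 0], [0, 0, 0], 0.0854], [[0.017, 0.045, 0], [0, 0, 0], 0.0854], [[0.017, 0.045, 0], [0, 0, 0], 0.0854], [[0.017, 0.045, 0], [0, 0, 0], 0.0854], [[0.017, 0.045, 0], [0, 0, 0], 0.0854], [[0.017, 0.045, -0.01], [0, 0, 0], 0.0854], [[0.017, 0.045, -0.02], [0, 0, 0], 0.0854]])

```text
t: 1.9
eef_pos: [0.4524, 0.2031, 0.2042]
ee_rot: [-3.071, 0.637, -0.026]
wrist_force: [1.4, -0.9, 0.5]
gripper_width: 1.001
```

```bash
cat >> h.py <<'E'
from scipy.spatial.transform import Rotation as Ro
def need(p,psi):
    """shift and turn from measured pose to TCP p, tool down with jaw axis at psi deg"""
    s=status.get_state(); a=np.radians(psi); y=np.array([np.cos(a),np.sin(a),0]); z=np.array([0,0,-1.])
    T=Ro.from_matrix(np.c_[np.cross(y,z),y,z]); c=Ro.from_rotvec(s['ee_rot'])
    print('t',round(s['t'],2),'pos',s['eef_pos'].round(4),'shift',(np.array(p)-s['eef_pos']).round(4),'turn',(T*c.inv()).as_rotvec().round(4),'F',s['wrist_force'].round(1),'w',round(s['gripper_width'],3))
E
python3 -c "
from h import *
need([.4566,.2122,.0095],-111.4)"
```

```text
t 1.9 pos [0.4524 0.2031 0.2042] shift [ 0.0042  0.0091 -0.1947] turn [-0.0015  0.017   0.0357] F [ 1.4 -0.9  0.5] w 1.001
```

Call:
servo_tool(targets=[[[0.004, 0.009, -0.03], [-0.001, 0.017, 0.036], 0.05], [[0, 0, -0.04], [0, 0, 0], 0.05], [[0, 0, -0.04], [0, 0, 0], 0.05], [[0, 0, -0.02], [0, 0, 0], 0.05], [[0, 0, 0], [0, 0, 0], 0.05]])

```text
t: 2.4
eef_pos: [0.4576, 0.2188, 0.0678]
ee_rot: [-3.088, 0.564, 0.0]
wrist_force: [-0.9, 0.0, 0.3]
gripper_width: 0.584
```

```bash
python3 -c "
from h import *
need([.4566,.2122,.0095],-111.4)
f=grab('side'); cv2.imwrite('pics/s1.png',cv2.resize(f['color'][90:230,220:400],(720,560),interpolation=cv2.INTER_CUBIC)[...,::-1])"
```

```text
t 2.4 pos [0.4576 0.2188 0.0678] shift [-0.001  -0.0066 -0.0583] turn [-0.0021  0.0003 -0.0123] F [-0.9  0.   0.3] w 0.584
```

View pics/s1.png

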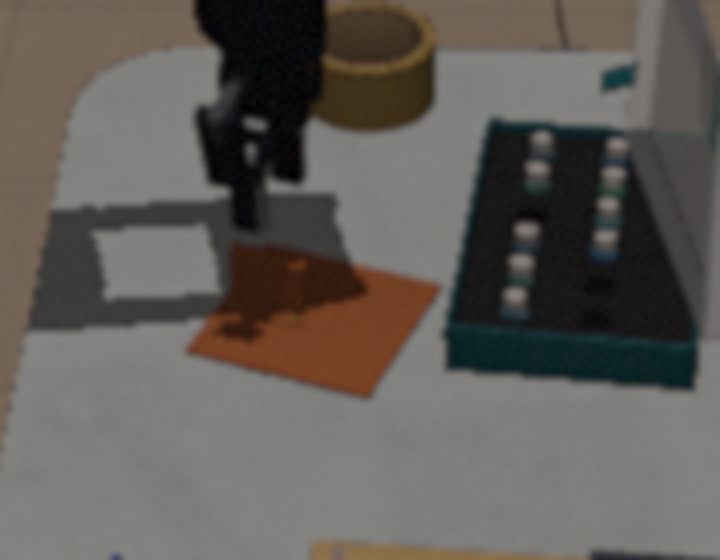

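The side crop shows the open fingers at about (245,200), just above the shadowed rib end of the flange, whose corners are at (190,350), (370,395) and (440,285). The aim is plausible, so I'm going down.

Call:
servo_tool(targets=[[[-0.001, -0.0066, -0.015], [-0.002, 0, -0.012], 0.05], [[0, 0, -0.015], [0, 0, 0], 0.05], [[0, 0, -0.012], [0, 0, 0], 0.05], [[0, 0, 0], [0, 0, 0], 0.05]])

```text
t: 2.85
eef_pos: [0.4625, 0.2124, 0.0315]
ee_rot: [-3.082, 0.584, -0.018]
wrist_force: [-1.3, 0.0, -0.7]
gripper_width: 0.591
```

```bash
python3 -c "
from h import *
need([.4566,.2122,.0095],-111.4)"
```

```text
t 2.85 pos [0.4625 0.2124 0.0315] shift [-0.0059 -0.0002 -0.022 ] turn [-0.0025  0.0121  0.0008] F [-1.3  0.  -0.7] w 0.591
```

Call:
servo_tool(targets=[[[-0.006, 0, -0.01], [-0.002, 0.012, 0.001], 0.05], [[0, 0, -0.01], [0, 0, 0], 0.05], [[0, 0, 0], [0, 0, 0], 0.05]])

```text
t: 3.15
eef_pos: [0.4581, 0.2127, 0.0126]
ee_rot: [-3.085, 0.583, -0.005]
wrist_force: [0.2, 0.1, 1.1]
gripper_width: 0.584
```

```bash
python3 -c "
from h import *
need([.4566,.2122,.0095],-111.4)"
```

```text
t 3.15 pos [0.4581 0.2127 0.0126] shift [-0.0015 -0.0005 -0.0031] turn [-0.0014  0.0036 -0.0002] F [0.2 0.1 1.1] w 0.584
```

Call:
servo_tool(targets=[[[-0.0015, -0.0005, -0.0025], [-0.001, 0.0035, 0], 0.04], [[0, 0, 0], [0, 0, 0], 0.02], [[0, 0, 0], [0, 0, 0], 0.008], [[0, 0, 0], [0, 0, 0], 0.0], [[0, 0, 0], [0, 0, 0], 0.0], [[0, 0, 0], [0, 0, 0], 0.0]], newtons=60)

```text
t: 3.75
eef_pos: [0.4567, 0.2124, 0.0103]
ee_rot: [-3.087, 0.582, -0.0]
wrist_force: [-0.0, 0.5, -2.0]
gripper_width: 0.135
```

```bash
python3 -c "
from h import *
need([.4566,.2122,.0095],-111.4)"
```

```text
t 3.75 pos [0.4567 0.2124 0.0103] shift [-0.0001 -0.0002 -0.0008] turn [-0.0003  0.0003 -0.0006] F [-0.   0.5 -2. ] w 0.135
```

Call:
servo_tool(targets=[[[0, 0, 0.01], [0, 0, 0], 0.0], [[0, 0, 0.02], [0, 0, 0], 0.0], [[0, 0, 0.025], [0, 0, 0], 0.0], [[0.006, -0.02, 0.015], [0, 0, 0.04], 0.0], [[0.007, -0.035, 0], [0, 0, 0.05], 0.0], [[0.007, -0.035, 0], [0, 0, 0.05], 0.0], [[0.007, -0.035, 0], [0, 0, 0.05], 0.0], [[0.007, -0.035, 0], [0, 0, 0.05], 0.0]], newtons=80)

```text
t: 4.55
eef_pos: [0.4902, 0.0513, 0.0881]
ee_rot: [-3.136, 0.181, -0.005]
wrist_force: [1.2, 1.0, -2.3]
gripper_width: 0.129
```

Call:
servo_tool(targets=[[[0.007, -0.035, 0], [0, 0, 0.03], 0.0], [[0.007, -0.035, 0], [0, 0, 0], 0.0], [[0.004, -0.035, 0], [0, 0, 0], 0.0], [[0.004, -0.03, 0], [0, 0, 0], 0.0], [[0, -0.02, 0], [0, 0, 0], 0.0], [[0, 0, 0], [0, 0, 0], 0.0]])

```text
t: 5.15
eef_pos: [0.5141, -0.1154, 0.0931]
ee_rot: [3.136, -0.137, 0.015]
wrist_force: [-0.1, 0.7, -1.2]
gripper_width: 0.125
```

```bash
python3 -c "
from h import *
need([.5182,-.1127,.060],-95.4)"
```

```text
t 5.15 pos [ 0.5141 -0.1154  0.0931] shift [ 0.0041  0.0027 -0.0331] turn [ 0.0034  0.0093 -0.0072] F [-0.1  0.7 -1.2] w 0.125
```

Call:
servo_tool(targets=[[[0.004, 0.0027, -0.015], [0.003, 0.009, -0.007], 0.0], [[0, 0, -0.015], [0, 0, 0], 0.0], [[0, 0, 0], [0, 0, 0], 0.0]])

```text
t: 5.45
eef_pos: [0.5184, -0.1109, 0.0621]
ee_rot: [-3.137, 0.151, -0.0]
wrist_force: [-0.3, 0.1, -1.5]
gripper_width: 0.124
```

```bash
python3 -W ignore -c "
from h import *
need([.5182,-.1127,.060],-95.4)
f=grab('top'); z=status.get_state()['eef_pos'][2]-.0103+.004; print(z)
cv2.imwrite('pics/t2.png',cv2.resize(f['color'][150:300,280:400],(480,600),interpolation=cv2.INTER_CUBIC)[...,::-1])
c,P=strip_quad(f,z,(280,140,400,300)); u=np.array([np.cos(np.radians(-5.4)),np.sin(np.radians(-5.4))]); n=np.array([-u[1],u[0]])
s=P[:,:2]@u*1000-641.5; t=P[:,:2]@n*1000+63.45
print(len(P),s.min(),s.max(),t.min(),t.max())
k=(abs(t)<50)&(s>s.max()-8); v=np.polyfit(t[k],s[k],1); print('front',k.sum(),v,'yaw off deg',-np.degrees(np.arctan(v[0])))
for nm,k in (('l',(t>t.max()-6)&(s<s.max()-10)),('r',(t<t.min()+6)&(s<s.max()-10))):
    v=np.polyfit(s[k],t[k],1); print(nm,k.sum(),v,s[k].min(),s[k].max(),t[k].mean())
"
```

```text
t 5.45 pos [ 0.5184 -0.1109  0.0621] shift [-0.0002 -0.0018 -0.0021] turn [-0.0007  0.0001  0.0021] F [-0.3  0.1 -1.5] w 0.124
0.05662710759972822
25 -145.4668214498804 -135.35613339724733 32.14763085905716 57.774154489441734
front 11 [   0.21294152 -150.22528652] yaw off deg -12.021101458204809Traceback (most recent call last):
  File "<string>", line 11, in <module>
    v=np.polyfit(s[k],t[k],1); print(nm,k.sum(),v,s[k].min(),s[k].max(),t[k].mean())
    raise TypeError("expected non-empty vector for x")
TypeError: expected non-empty vector for x
```

View pics/t2.png

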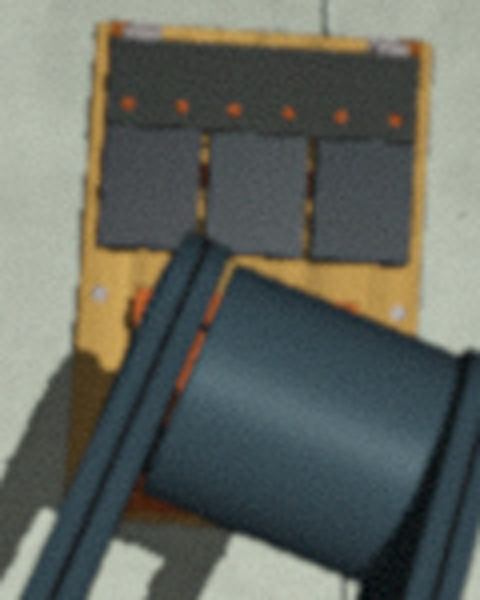

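The top view is mostly blocked by the forearm. Only orange slivers of the front-left corner near (138,290) and front-right corner near (355,303) show, so I'll use the side view.

```bash
python3 -W ignore -c "
from h import *
f=grab('side')
cv2.imwrite('pics/s2.png',cv2.resize(f['color'][180:320,260:450],(760,560),interpolation=cv2.INTER_CUBIC)[...,::-1])
u=np.array([np.cos(np.radians(-5.4)),np.sin(np.radians(-5.4)),0]); n=np.array([-u[1],u[0],0])
W=lambda s,t,z:(641.5+s)/1000*u+(t-63.45)/1000*n+np.array([0,0,z])
g=np.array([.5184,-.1109,0]); 
for nm,z in(('strip',.0518),):
    q=[g+a/1000*u+b/1000*n+np.array([0,0,z]) for a in(-30,90) for b in(-60,60)]
    print(((proj(f,q)-[260,180])*4).round(0))
print('slate edge,deckfront',((proj(f,[W(0,-86,.026),W(0,86,.026),W(-150,-95,.018),W(-150,95,.018)])-[260,180])*4).round(0))
t=grab('top'); q=np.array([[314.5,222],[369.3,225.8]]); P=ray(t,q,.0558); print((P[:,:2]@u[:2]*1000-641.5).round(1),(P[:,:2]@n[:2]*1000+63.45).round(1))
"
```

```text
[[120. 331.]
 [153. 168.]
 [366. 349.]
 [383. 184.]]
slate edge,deckfront [[412. 432.]
 [430. 193.]
 [102. 433.]
 [154. 173.]]
[-26.6 -26.8] [ 60.2 -57.2]
```

View pics/s2.png

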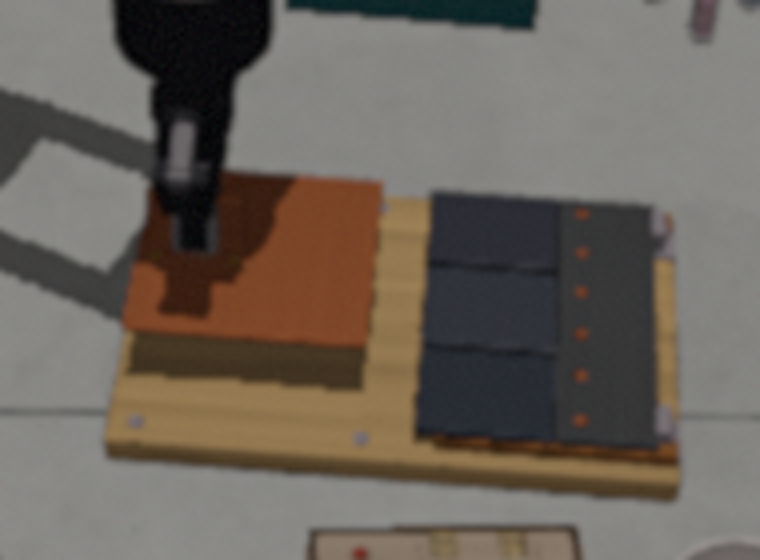

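The side crop shows the strip level over the deck. Its corners at (125,330), (366,348) and (382,182) agree with the predicted (120,331), (366,349) and (383,184), so the grasp offset is as planned. Next I'm lowering it onto the deck.

Call:
servo_tool(targets=[[[0, -0.0015, -0.012], [-0.0007, 0, 0.002], 0.0], [[0, 0, -0.01], [0, 0, 0], 0.0], [[0, 0, -0.006], [0, 0, 0], 0.0], [[0, 0, 0], [0, 0, 0], 0.0]])

```text
t: 6.0
eef_pos: [0.5205, -0.1122, 0.0348]
ee_rot: [3.136, -0.144, 0.009]
wrist_force: [-0.1, 0.9, -0.8]
gripper_width: 0.128
```

```bash
python3 -W ignore -c "
from h import *
need([.5182,-.1127,.0283],-95.4)"
```

```text
t 6.0 pos [ 0.5205 -0.1122  0.0348] shift [-0.0023 -0.0005 -0.0065] turn [ 0.0025  0.0054 -0.0025] F [-0.1  0.9 -0.8] w 0.128
```

Call:
servo_tool(targets=[[[-0.002, -0.0005, -0.004], [0.0025, 0.0055, -0.0025], 0.0], [[0, 0, -0.001], [0, 0, 0], 0.0], [[0, 0, 0], [0, 0, 0], 0.0]])

```text
t: 6.3
eef_pos: [0.5183, -0.1129, 0.0292]
ee_rot: [-3.138, 0.149, 0.002]
wrist_force: [1.1, -0.3, -1.5]
gripper_width: 0.127
```

```bash
python3 -W ignore -c "
from h import *
need([.5182,-.1127,.0283],-95.4)"
```

```text
t 6.3 pos [ 0.5183 -0.1129  0.0292] shift [-0.0001  0.0002 -0.0009] turn [-0.0004 -0.001   0.0006] F [ 1.1 -0.3 -1.5] w 0.127
```

Call:
servo_tool(targets=[[[0.008, -0.0008, -0.0005], [0, -0.001, 0.0006], 0.0], [[0.008, -0.0008, 0], [0, 0, 0], 0.0], [[0.006, -0.0006, 0], [0, 0, 0], 0.0], [[0, 0, 0], [0, 0, 0], 0.0]])

```text
t: 6.7
eef_pos: [0.5435, -0.1159, 0.0296]
ee_rot: [3.138, -0.149, 0.004]
wrist_force: [-0.3, -0.8, -0.8]
gripper_width: 0.126
```

```bash
cat > st.py <<'E'
from h import *
import sys
u=np.array([np.cos(np.radians(-5.4)),np.sin(np.radians(-5.4))]); n=np.array([-u[1],u[0]])
p=status.get_state()['eef_pos']; print('front s',round(p[:2]@u*1000-641.5+90,1),'t',round(p[:2]@n*1000+63.45,1))
need([*( (float(sys.argv[1])-90+641.5)/1000*u-.06345*n),.0283],-95.4)
E
python3 st.py 0
```

```text
front s 0.5 t -0.8
t 6.7 pos [ 0.5435 -0.1159  0.0296] shift [-0.0005  0.0009 -0.0013] turn [0.0006 0.0028 0.0004] F [-0.3 -0.8 -0.8] w 0.126
```

Call:
servo_tool(targets=[[[0.005, 0, -0.0006], [0.0005, 0.003, 0], 0.0], [[0.005, -0.0005, 0], [0, 0, 0], 0.0], [[0.005, -0.0005, 0], [0, 0, 0], 0.0], [[0, 0, 0], [0, 0, 0], 0.0]])

```text
t: 7.1
eef_pos: [0.5602, -0.1169, 0.029]
ee_rot: [3.138, -0.148, -0.001]
wrist_force: [1.0, -0.4, -1.2]
gripper_width: 0.125
```

```bash
python3 st.py 25
```

```text
front s 17.2 t -0.2
t 7.1 pos [ 0.5602 -0.1169  0.029 ] shift [ 0.0078 -0.0005 -0.0007] turn [ 0.0001 -0.0004  0.0001] F [ 1.  -0.4 -1.2] w 0.125
```

Call:
servo_tool(targets=[[[0.004, -0.0004, -0.0003], [0, 0, 0], 0.0], [[0.004, -0.0004, 0], [0, 0, 0], 0.0], [[0.002, -0.0002, 0], [0, 0, 0], 0.0], [[0, 0, 0], [0, 0, 0], 0.0]])

```text
t: 7.5
eef_pos: [0.5708, -0.1179, 0.0285]
ee_rot: [-3.138, 0.148, 0.002]
wrist_force: [-0.3, 0.1, -1.5]
gripper_width: 0.125
```

```bash
python3 st.py 35
```

```text
front s 27.8 t -0.2
t 7.5 pos [ 0.5708 -0.1179  0.0285] shift [ 0.0072 -0.0004 -0.0002] turn [-0.0001 -0.001   0.    ] F [-0.3  0.1 -1.5] w 0.125
```

Call:
servo_tool(targets=[[[0.0015, -0.0001, 0], [0, 0, 0], 0.0], [[0.0015, -0.0002, 0], [0, 0, 0], 0.0], [[0.0015, -0.0001, 0], [0, 0, 0], 0.0]])

```text
t: 7.8
eef_pos: [0.5751, -0.1182, 0.0284]
ee_rot: [-3.138, 0.148, 0.003]
wrist_force: [-0.7, -0.3, -0.9]
gripper_width: 0.128
```

Call:
servo_tool(targets=[[[0.001, -0.0001, 0], [0, 0, 0], 0.0], [[0.001, -0.0001, 0], [0, 0, 0], 0.0]])

```text
t: 8.0
eef_pos: [0.5773, -0.1184, 0.0285]
ee_rot: [-3.138, 0.148, 0.003]
wrist_force: [1.0, 0.5, -1.5]
gripper_width: 0.128
```

Call:
servo_tool(targets=[[[0.001, -0.0001, 0], [0, 0, 0], 0.0], [[0.001, -0.0001, 0], [0, 0, 0], 0.0]])

```text
t: 8.2
eef_pos: [0.5794, -0.1187, 0.0284]
ee_rot: [-3.138, 0.148, 0.003]
wrist_force: [-0.0, -0.0, -1.1]
gripper_width: 0.124
```

```bash
python3 st.py 37
```

```text
front s 36.5 t -0.2
t 8.2 pos [ 0.5794 -0.1187  0.0284] shift [ 0.0005  0.0001 -0.0001] turn [-0.0003 -0.0017  0.0002] F [-0.  -0.  -1.1] w 0.124
```

Call:
servo_tool(targets=[[[0.001, -0.0001, 0], [0, 0, 0], 0.0], [[0.001, -0.0001, 0], [0, 0, 0], 0.0]])

```text
t: 8.4
eef_pos: [0.5801, -0.1188, 0.0284]
ee_rot: [-3.138, 0.147, 0.008]
wrist_force: [-4.8, -0.5, 4.5]
gripper_width: 0.126
```

Call:
servo_tool(targets=[[[0.001, -0.0001, 0], [0, 0, 0], 0.0]])

```text
t: 8.5
eef_pos: [0.5801, -0.1189, 0.0285]
ee_rot: [-3.138, 0.147, 0.011]
wrist_force: [-5.4, -0.8, 5.0]
gripper_width: 0.123
```

Call:
servo_tool(targets=[[[0.001, -0.0001, 0], [0, 0, 0], 0.0]])

```text
t: 8.6
eef_pos: [0.5801, -0.1189, 0.0287]
ee_rot: [-3.138, 0.146, 0.014]
wrist_force: [-5.5, 0.0, 3.6]
gripper_width: 0.129
```

Call:
servo_tool(targets=[[[0.001, -0.0001, 0], [0, 0, 0], 0.0]])

```text
t: 8.7
eef_pos: [0.5801, -0.1189, 0.029]
ee_rot: [-3.138, 0.146, 0.017]
wrist_force: [-5.5, -0.5, 3.3]
gripper_width: 0.125
```

```bash
python3 st.py 37.2
```

```text
front s 37.3 t -0.3
t 8.7 pos [ 0.5801 -0.1189  0.029 ] shift [-0.      0.0003 -0.0007] turn [-0.001  -0.0107 -0.0012] F [-5.5 -0.5  3.3] w 0.125
```

Call:
servo_tool(targets=[[[0.0005, 0, -0.001], [-0.001, -0.01, -0.001], 0.0]])

```text
t: 8.8
eef_pos: [0.5802, -0.119, 0.0283]
ee_rot: [3.138, -0.147, -0.003]
wrist_force: [-4.7, 0.5, 13.2]
gripper_width: 0.13
```

Call:
servo_tool(targets=[[[0.0005, 0, -0.001], [0, -0.005, 0], 0.0]])

```text
t: 8.9
eef_pos: [0.5802, -0.119, 0.0282]
ee_rot: [3.138, -0.146, 0.005]
wrist_force: [-7.1, 1.1, 12.9]
gripper_width: 0.125
```

```bash
python3 st.py 37.2
```

```text
front s 37.3 t -0.4
t 8.9 pos [ 0.5802 -0.119   0.0282] shift [-0.0001  0.0004  0.0001] turn [ 0.0003  0.003  -0.001 ] F [-7.1  1.1 12.9] w 0.125
```

Call:
servo_tool(targets=[[[0.0005, 0, -0.001], [0, 0.002, 0], 0.0]])

```text
t: 9.0
eef_pos: [0.5802, -0.119, 0.0283]
ee_rot: [3.138, -0.146, 0.001]
wrist_force: [-6.2, 0.6, 8.1]
gripper_width: 0.127
```

```bash
python3 st.py 37.2; python3 -W ignore -c "
from h import *
f=grab('side')
cv2.imwrite('pics/s3.png',cv2.resize(f['color'][180:320,260:450],(760,560),interpolation=cv2.INTER_CUBIC)[...,::-1])
u=np.array([np.cos(np.radians(-5.4)),np.sin(np.radians(-5.4)),0]); n=np.array([-u[1],u[0],0])
g=np.r_[status.get_state()['eef_pos'][:2],0]
print(((proj(f,[g+a/1000*u+b/1000*n+np.array([0,0,z]) for a,b,z in((-30,-60,.018),(-30,60,.022),(53,-60,.018),(53,60,.022))])-[260,180])*4).round(0))
for i in range(6): grab('side')
"; python3 st.py 37.2
```

```text
front s 37.3 t -0.4
t 9.0 pos [ 0.5802 -0.119   0.0283] shift [-0.0001  0.0004  0.    ] turn [ 0.0005  0.0006 -0.0013] F [-6.2  0.6  8.1] w 0.127
[[247. 392.]
 [271. 221.]
 [415. 404.]
 [428. 232.]]
front s 37.3 t -0.4
t 9.35 pos [ 0.5802 -0.119   0.0283] shift [-0.0001  0.0004  0.    ] turn [ 0.0004  0.0003 -0.0013] F [-5.2  0.7  8.8] w 0.128
```

View pics/s3.png

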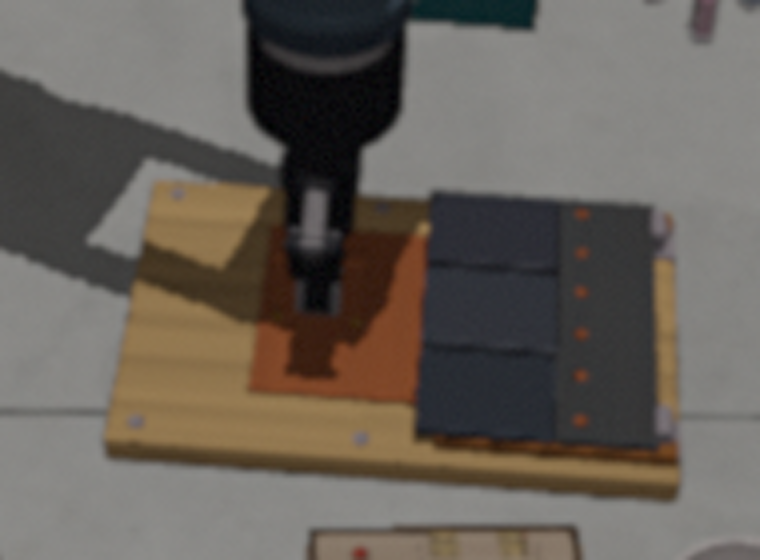

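The side crop shows the strip flat and square on the deck. Its near-left corner is at (250,390), against a predicted (247,392), and its front is hidden under the slate. The slate edge, (416,437) to (432,193), hasn't moved. Forces held steady over 0.35 s at about 5 N push and 9 N down, so I'm handing in.

```bash
python3 -c "
from h import *
order.sign_off()"; python3 st.py 37.2
```

```text
the job is handed in; nothing more can be done
the job is handed in; nothing more can be done
```

The strip is under the slate, up against the hidden stop and pressed flat on the deck, still gripped by its rib. I handed the job in at about 9.4 s; sign-off gives no verdict.

- **What I did:** I took the strip by its rib, set it about 1 mm above the deck and slid it under the slate in small steps. About 37 mm in, the wrist force rose to about 5 N against the push and the strip stopped moving. That matches the stop I could see through the gaps between the slate tabs, 35–37 mm behind the edge.
- **Pitch corrected:** While pushing on the stop, the tool tipped nose-down by about 0.011 rad. I levelled it and pressed the strip flat.
- **Last checks, from the arm's measured pose:** the tool was level and square to about 0.001 rad, and 0.4 mm off the centre line. The push was about 5 N and the downward press about 9 N, both steady over 0.35 s. The grip was set at 80 N, with the fingers stopped on the rib.
- **Last side picture:** the slate was down and unmoved, and the strip's near corner was within 1 mm of prediction. The far edge was about 2 mm off. The pen, bottle and cup were outside that crop, but the arm's path kept clear of them.
- **Not checked directly:** the arm blocked the top view once the strip was over the board. The strip's final pose therefore rests on the tool pose, the side view and the contact forces.

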